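Charge a capacitor and discharge it with two contact keys

ROBOT

A 6-joint arm with a two-finger parallel gripper is mounted at the origin on a cart in front of the work surface, level with it; the furniture and walls round the work are solid. World frame = base frame: x ahead of the robot, y to its left, z up, the work surface at z = 0. Lengths are in m, angles in rad, forces in N, time in s.
With the tool pointing down it reaches from about 0.375 to 0.9 m from the base axis. Payload 3.1 kg.
Tool frame: the origin (TCP) lies at the very end of the fingers, on their centre line; the grasp point (between the pads) lies 19 mm behind it; z points along the fingers, x is the direction in which the jaws open and shut, and the axes are right-handed (so a half turn about z gives the same grasp; the last joint's range is limited). The gripper opens to 87 mm and grips with 3 to 60 N. Pads are 19 mm wide; open, the fingers measure 117 mm over their backs; the gripper's body (75 mm by 190 mm) begins 51 mm behind the grasp point.
Start: joints at [1.073, 0.527, 1.433, -0, 1.181, -0.178], TCP at [0.196, 0.593, 0.183] pointing down, gripper open.
Joint ranges: [-3.08, 3.08], [-0.75, 2.2], [0.22, 2.44], [-1.43, 4.57], [0, 2.65], [-2.85, 2.85]. Speed limits (rad/s): [2.79, 2.79, 3.14, 3.14, 3.14, 3.14].

INTERFACE

Orientations are given as [roll, pitch, yaw] about the fixed x, y, z axes, in that order (R = Rz(yaw) Ry(pitch) Rx(roll)).
In Python, from station import bot gives the robot as it stands.
- The arm moves only by the tool arm_command, never from a script. Its argument "targets" is a list of rows, each a list of 3 entries, a list of its own where there are three numbers: the shift along the tool's x, y, z in units of 40 mm (1.0 is 40 mm), then the turn about the tool's z in units of 6 degrees (1.0 is 6 degrees), then the opening in per cent of the stroke, from 0 (shut) to 100 (fully open). A call has 1 to 10 rows; each row shifts and turns the commanded pose from where the row before left it, along the tool's axes as they then stand; what a row does not reach is not made up. A row lasts 1/12 s, in which the tool goes at most 41.7 mm and 7.16 degrees, less where a joint would pass 70% of its speed; a pose out of reach is approached as far as the arm can. A call is refused whole if a number of a shift passes 1 or a number of a turn 1, either way. A call with a gripper value outside its range is refused whole. The fingers move at their own pace and stop on an object; "grip_force" is the grip in N (left out, the last holds). Time passes only in rows, so rows that do not move let the fingers close. It gives the time, the measured TCP pose, the force and the opening at its end, in the units of the state.
- bot.get_state(): the state, without advancing time (a new reading comes with each control period).
- bot.capture(name): name is "scene" or "top" or "wrist"; returns the picture (400x640x3 uint8, blue, green, red); there is no depth.
- bot.camera_params(name): a dict with "camera_matrix" (3x3 intrinsics, pixels), "world_to_cam" (4x4, takes a point from world to camera coordinates). Camera axes: x right, y down, z forward; pixel columns grow to the right and rows downward; lengths in m; the calibration is good to about 2 mm. A picture is of the moment at which its call begins: read the wrist's pose just before it. camera_params takes no time and is no camera call; for the wrist camera it gives the pose at the moment of the call.
- bot.job_done(): hands the job in, once; it reports no verdict.
Trained networks look in the newest picture that a camera, given by its name, has taken for a name from the list of things; names that differ only in an ending like _2 or _b are one class to them, and where a whole thing is asked for, a point or a joint stands for the part that bears it (a point fixed in the world has none). Each returns a list of dicts, best first, with "confidence" (0 to 1); they miss things now and then, are a little off and sometimes report something else, mostly with a low value. They report only what shows in the picture. A call takes as long as a camera call. They do not tell look-alikes from the thing itself.
- bot.trace(target, camera): "mask" (400x640 bool, what is visible of it) and "extent" ([left, top, right, bottom] in pixels, round what is visible of it).
- bot.landmark_of(target, camera): "position" ([row, column] in pixels: a listed point, or the origin of a listed thing).
The state is a dict: "time_s": time; "q": joint angles; "joint_vel": joint speeds; "joint_torque": joint torques, N m; "position": TCP position; "eef_rot": TCP orientation; "ft_force": force on the tool from outside, world axes, zero at the start; "moment": the same for the moment, N m; "width": finger opening in m.
Only numpy, scipy, OpenCV 4.12 (cv2) and the standard library are available. Lean on these libraries where they do the work, as an engineer would, in place of code of your own. Each camera call takes 0.05 s, during which the arm holds its last target.

TASK

Charge the capacitor, then discharge it, with the contact keys on the trolley: with a fingertip gently press the key with the broad flat disc knob down to its stop, keep it there for about a second and let it come up again; then do the same with the key with the ball knob. Do not touch the key with the tall thin post knob, never have two keys down at once, do not lift or push any key from its place, and leave the other things around them where they are.

Things in the scene. Friction and masses are not known exactly. Their poses are not given: they have to be found in the camera images.
- wide_key_base: a contact key: grey base plate 110 x 46 x 14 mm (mass about 0.5 kg, standing loose) with a brass lever 14 mm wide along it and two small brass posts at its back end; its knob is a broad flat black disc, 36 mm across and 8 mm thick. Origin: centre of the base's underside; its x axis runs along the base away from the knob (toward the hinge and posts), z up. The knob's axis stands at x = -40 mm, y = 0; the lever's hinge axis is at x = +26 mm, 30 mm up
- wide_key_top (a point): centre of the top of that key's knob, 44.5 mm above the table with the key up; it moves with the knob
- wide_key (a joint): key with the broad disc knob: the lever's angle in rad: 0 up (sprung back by itself when let go), 0.14 fully down on its stop; 0.14 is about 9 mm of knob travel, straight down within 1 mm. It starts to yield at about 1.5 N on the knob and reaches the stop at about 5 N; counted as down above 0.08
- ball_key_base: a contact key: grey base plate 110 x 46 x 14 mm (mass about 0.5 kg, standing loose) with a brass lever 14 mm wide along it and two small brass posts at its back end; its knob is a black ball 24 mm across. Origin: centre of the base's underside; its x axis runs along the base away from the knob (toward the hinge and posts), z up. The knob's axis stands at x = -40 mm, y = 0; the lever's hinge axis is at x = +26 mm, 30 mm up
- ball_key_top (a point): centre of the top of that key's knob, 58.5 mm above the table with the key up; it moves with the knob
- ball_key (a joint): key with the ball knob: the lever's angle in rad: 0 up (sprung back by itself when let go), 0.14 fully down on its stop; 0.14 is about 9 mm of knob travel, straight down within 1 mm. It starts to yield at about 1.5 N on the knob and reaches the stop at about 5 N; counted as down above 0.08
- slim_key_base: a contact key: grey base plate 110 x 46 x 14 mm (mass about 0.5 kg, standing loose) with a brass lever 14 mm wide along it and two small brass posts at its back end; its knob is a tall thin black post, 12 mm across and 32 mm high. Not to be touched. Origin: centre of the base's underside; its x axis runs along the base away from the knob (toward the hinge and posts), z up. The knob's axis stands at x = -40 mm, y = 0; the lever's hinge axis is at x = +26 mm, 30 mm up
- slim_key_top (a point): centre of the top of that key's knob, 63.5 mm above the table with the key up; it moves with the knob
- slim_key (a joint): key with the tall thin post knob: the same lever; it must stay up (0)
- battery_9v: block battery standing upright, 18 x 27 x 47 mm, origin at the centre of its underside; loose, leave alone
- mass_100: flat round slotted mass, 38 mm across, 11 mm high, origin at the centre of its underside; loose, leave alone
- capacitor: upright aluminium can with two screw terminals on top, 50 mm across, 80 mm high, origin at the centre of its underside; loose, leave alone
- terminal_block: four-way white terminal strip, 16 x 48 x 17 mm, origin at the centre of its underside; loose, leave alone
- mouse: black computer mouse, 52 x 108 x 36 mm, origin at the centre of its underside; loose, leave alone
- usb_stick: grey memory stick, 17 x 50 x 8 mm, origin at the centre of its underside; loose, leave alone
- tape_roll: roll of black tape lying flat, 62 mm across, 19 mm high, origin at the centre of its underside; loose, leave alone
Things that resemble listed ones, but are neither listed nor needed, are in the scene too. What is shaped like the wide_key_base but green is not meant.

How it is judged:
On the way, in this order (a step that is already met when the one before it is completed fails the run):
1. the disc-knob key is held down, the other two being up (value of joint wide_key above 0.08 rad and value of joint each of ball_key, slim_key below 0.03 rad and contact force between the fingers and wide_key_base above 0.5 N), for 0.5 s.
2. the disc-knob key has come up again (value of joint each of wide_key, ball_key below 0.03 rad), for 0.05 s.
3. the ball-knob key is held down, the other two being up (value of joint ball_key above 0.08 rad and value of joint each of wide_key, slim_key below 0.03 rad and contact force between the fingers and ball_key_base above 0.5 N), for 0.5 s.
At the end, for the whole second after the job is handed in: After the disc key and then the ball key were each held down 0.5 s or more, all three keys are up (below 0.03 rad), level and within 15 mm of where they began; all other loose things listed are at rest, upright and within 10 mm of where they began (all of step 2 and value of joint slim_key below 0.03 rad and distance of each of wide_key_base, ball_key_base, slim_key_base from where it was at the start of the episode below 0.015 m and angle between each of wide_key_base, ball_key_base, slim_key_base's own z axis and vertical below 0.05 rad and distance of each of battery_9v, mass_100, capacitor, terminal_block, mouse, usb_stick, tape_roll from where it was at the start of the episode below 0.01 m and linear speed of each of battery_9v, mass_100, capacitor, terminal_block, mouse, usb_stick, tape_roll below 0.02 m/s and angle between each of battery_9v, mass_100, capacitor, terminal_block, mouse, usb_stick, tape_roll's own z axis and vertical below 0.1 rad); the robot touches nothing.
It fails at once if the key with the tall thin post knob was touched or pressed (contact force between any of the arm, the fingers and slim_key_base above 0.5 N or value of joint slim_key above 0.03 rad).
It fails at once if two keys were down at once (value of joint each of wide_key, ball_key above 0.06 rad).
It fails at once if a key was pressed too hard (over 30 N) (contact force between the fingers and wide_key_base above 30 N or contact force between the fingers and ball_key_base above 30 N).
It fails at once if a key was lifted (over 8 mm), tipped or pushed over 15 mm from its place (height (world z) of any of wide_key_base, ball_key_base, slim_key_base above 0.008 m or distance of any of wide_key_base, ball_key_base, slim_key_base from where it was at the start of the episode above 0.015 m or angle between any of wide_key_base, ball_key_base, slim_key_base's own z axis and vertical above 0.15 rad).
It fails at once if the battery, mass, capacitor, terminal strip, mouse, stick or tape roll was moved over 10 mm (distance of any of battery_9v, mass_100, capacitor, terminal_block, mouse, usb_stick, tape_roll from where it was at the start of the episode above 0.01 m).
It also fails if it takes over 46 s, if anything falls off the work surface, if the arm or the gripper's body presses on something with over 40 N, if the wrist force passes 120 N, or if a joint passes its speed limit or range.

## Working session

There is one attempt and no reset: what is moved stays moved. The work goes in short steps, Python scripts to look and compute and a tool call to move; the robot and the scene stay as the last step left them, time stands still between calls to the robot, and variables do not carry over. Pictures are saved under pics/ and viewed, and the job is handed in when it is done.

Besides the shell and the picture viewer there is one more tool, called after "Call:" by a JSON object that holds its "op" and its "data". arm_command: Moves the arm, as the interface text tells. Its arguments: {"type":"object","properties":{"targets":{"type":"array","items":{"type":"array"}},"grip_force":{"type":"number"}},"required":["targets"]}

```bash
mkdir -p pics; ls
python3 - <<'E'
from station import bot
import cv2
print(bot.get_state())
for n in("scene","top","wrist"):
    im=bot.capture(n); cv2.imwrite(f"pics/{n}0.png",im)
    p=bot.camera_params(n); print(n,p)
E
```

```text
pics
{'time_s': 0.0, 'q': array([ 1.07350041e+00,  5.28442167e-01,  1.43393042e+00, -1.71071165e-05,
        1.18136593e+00, -1.78506227e-01]), 'joint_vel': array([-0.0016179 ,  0.00037507,  0.00092434, -0.00025665,  0.00177787,
        0.00084894]), 'joint_torque': array([-3.33679282e-04, -4.40032518e+01, -1.76594782e+01,  6.30712160e-02,
        5.82815974e-02, -1.91492177e-04]), 'position': array([0.19546818, 0.59278138, 0.18247752]), 'eef_rot': array([-3.14122720e+00,  2.11457203e-03,  1.25201353e+00]), 'ft_force': array([-0.09475754,  0.45567696, -0.34761659]), 'moment': array([ 0.04393916, -0.00468672,  0.00573484]), 'width': 0.08713995705389387}
scene {'camera_matrix': array([[416.98552567,   0.        , 326.2810631 ],
       [  0.        , 416.98552567, 200.52473958],
       [  0.        ,   0.        ,   1.        ]]), 'world_to_cam': array([[ 0.650219  , -0.75966786, -0.01095457, -0.24061856],
       [-0.3506449 , -0.28727227, -0.89136008,  0.28818175],
       [ 0.67399066,  0.58342042, -0.45316355,  0.86748871],
       [ 0.        ,  0.        ,  0.        ,  1.        ]])
[... 181 characters left out ...]
orld_to_cam': array([[-0.00683357, -0.99965159, -0.02549508,  0.12160692],
       [-0.99387426,  0.00960204, -0.11009887,  0.50074751],
       [ 0.11030532,  0.02458654, -0.9935936 ,  0.97405704],
       [ 0.        ,  0.        ,  0.        ,  1.        ]])}
wrist {'camera_matrix': array([[312.46693628,   0.        , 320.12740651],
       [  0.        , 312.46693628, 197.74475692],
       [  0.        ,   0.        ,   1.        ]]), 'world_to_cam': array([[ 0.3133134 ,  0.94964711, -0.00225204, -0.62486863],
       [ 0.91320781, -0.30063879,  0.27507785, -0.03328102],
       [ 0.26054983, -0.08824216, -0.96141932,  0.39099371],
       [ 0.        ,  0.        ,  0.        ,  1.        ]])}
```

View pics/scene0.png

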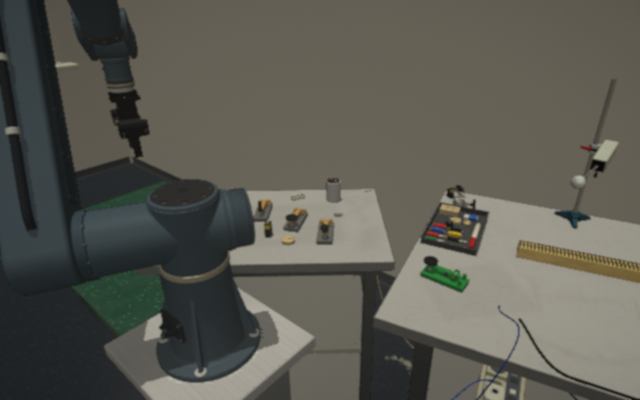

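View pics/top0.png

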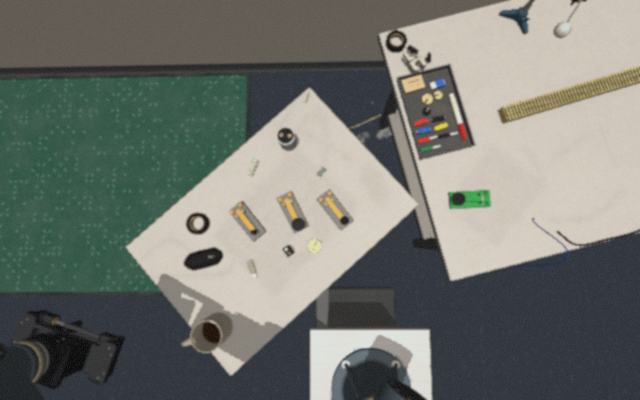

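View pics/wrist0.png

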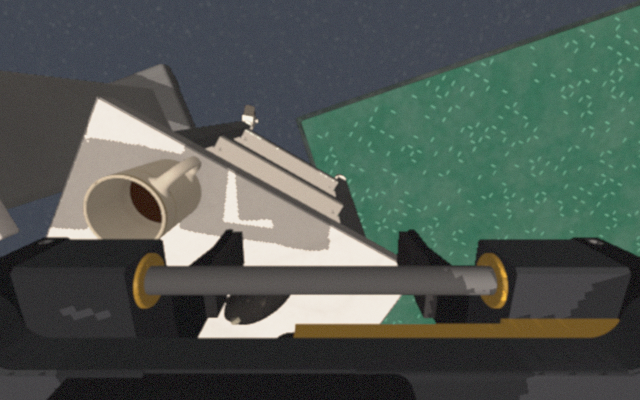

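Top view: three keys at about (247,220), (291,212) and (335,208). The middle one has the broad disc. I'll ask the networks to tell the outer two apart.

```bash
cat > h.py <<'E'
import numpy as np, cv2
from station import bot
def ray(cam,rc,z,p=None):
    p=p or bot.camera_params(cam); K=p["camera_matrix"];T=p["world_to_cam"];R=T[:3,:3];c=-R.T@T[:3,3]
    d=R.T@np.linalg.inv(K)@np.array([rc[1],rc[0],1.0]); return c+d*(z-c[2])/d[2]
def proj(p,X):
    x=p["world_to_cam"]@np.append(X,1); u=p["camera_matrix"]@x[:3]; return u[:2]/u[2]
def tri(obs):
    A=[];b=[]
    for p,rc in obs:
        K=p["camera_matrix"];T=p["world_to_cam"];R=T[:3,:3];c=-R.T@T[:3,3]
        d=R.T@np.linalg.inv(K)@np.array([rc[1],rc[0],1.0]);d/=np.linalg.norm(d)
        P=np.eye(3)-np.outer(d,d);A.append(P);b.append(P@c)
    return np.linalg.solve(sum(A),sum(b))
E
python3 - <<'E'
from h import *
H=dict(wide_key_top=.0445,ball_key_top=.0585,slim_key_top=.0635,wide_key_base=0,ball_key_base=0,slim_key_base=0)
for cam in("top","scene"):
  for n,z in H.items():
    for r in bot.landmark_of(n,cam)[:3]:
        print(cam,n,round(r["confidence"],2),np.round(r["position"],1),np.round(ray(cam,r["position"],z),4))
im=cv2.imread("pics/top0.png"); cv2.imwrite("pics/t1.png",cv2.resize(im[170:290,180:380],None,fx=4,fy=4,interpolation=cv2.INTER_CUBIC))
im=cv2.imread("pics/scene0.png"); cv2.imwrite("pics/s1.png",cv2.resize(im[170:270,230:390],None,fx=5,fy=5,interpolation=cv2.INTER_CUBIC))
print(bot.get_state()["time_s"])
E
```

```text
top wide_key_top 0.59 [226.  294.4] [0.4242 0.1959 0.0445]
top wide_key_top 0.57 [201.1 459.1] [ 0.4865 -0.24    0.0445]
top ball_key_top 0.71 [217.1 342.1] [0.446  0.0696 0.0585]
top slim_key_top 0.59 [231.4 247.3] [0.4105 0.3168 0.0635]
top wide_key_base 0.87 [198.9 466.8] [ 0.4967 -0.2765  0.    ]
top wide_key_base 0.72 [210.4 294. ] [0.4691 0.2018 0.    ]
top ball_key_base 0.91 [212.7 336. ] [0.4617 0.0849 0.    ]
top slim_key_base 0.9 [219.7 246. ] [0.4443 0.3358 0.    ]
top slim_key_base 0.39 [222.5 197.6] [0.4376 0.4716 0.    ]
scene wide_key_top 0.65 [257.4 430.8] [ 0.4966 -0.2367  0.0445]
scene wide_key_top 0.57 [214.6 289.4] [0.4286 0.195  0.0445]
scene wide_key_top 0.56 [212.5 265.4] [0.3917 0.2607 0.0445]
scene ball_key_top 0.58 [223.2 323.8] [0.4372 0.0658 0.0585]
scene slim_key_top 0.63 [200.8 258.4] [0.4064 0.3071 0.0635]
scene wide_key_base 0.92 [223.5 297.2] [0.4593 0.1949 0.    ]
scene wide_key_base 0.88 [280.  441.4] [ 0.4862 -0.2763  0.    ]
scene wide_key_base 0.24 [199.9 300. ] [0.5819 0.3004 0.    ]
scene ball_key_base 0.67 [236.2 324.9] [0.4577 0.0803 0.    ]
scene slim_key_base 0.72 [213.5 264.2] [0.4377 0.3226 0.    ]
0.75
```

View pics/t1.png

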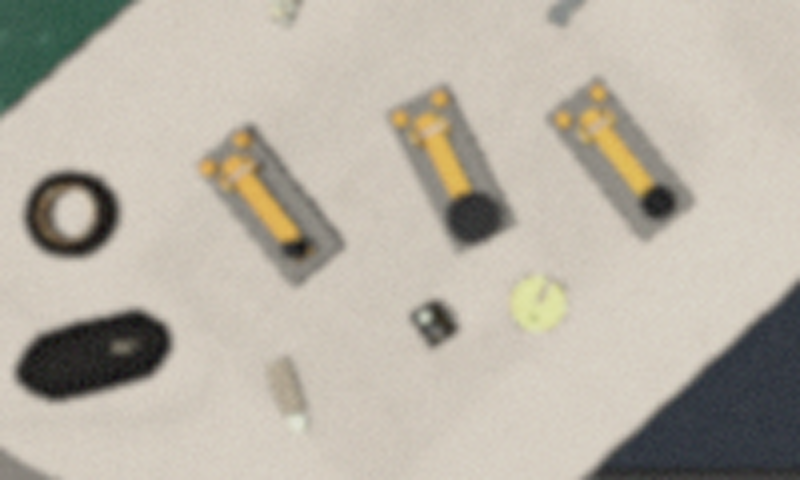

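View pics/s1.png

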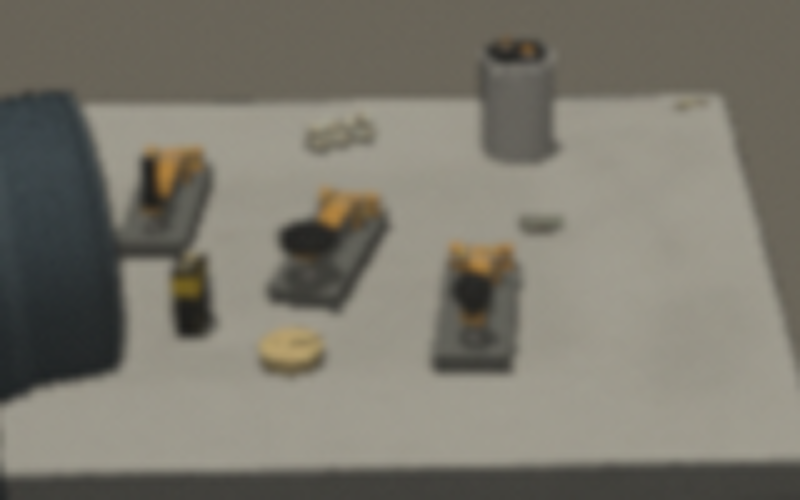

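Left is the slim post key, middle is the disc, right is the ball. I'll close the fingers and move high over the keys, past the knobs, so the wrist camera can see both.

Call:
{"op": "arm_command", "data": {"targets": [[[-0.5,0.63,0],0,0],[[-0.5,0.63,0],0,0],[[-0.5,0.63,0],0,0],[[-0.5,0.63,0],0,0],[[-0.5,0.63,0],0,0],[[-0.5,0.63,0],0,0],[[-0.5,0.63,0],0,0],[[-0.5,0.63,0],0,0],[[-0.5,0.63,0],0,0],[[-0.5,0.63,0],0,0]], "grip_force": 10}}

```text
time_s: 1.58
position: [0.3732, 0.3233, 0.1837]
eef_rot: [3.141, -0.001, 1.252]
ft_force: [0.0, 0.6, 0.5]
width: 0.0285
```

Call:
{"op": "arm_command", "data": {"targets": [[[-0.5,0.63,0],0,0],[[-0.5,0.63,0],0,0],[[-0.5,0.63,0],0,0],[[-0.5,0.63,0],0,0],[[-0.5,0.63,0],0,0],[[-0.5,0.63,0],0,0],[[-0.5,0.63,0],0,0],[[-0.5,0.63,0],0,0],[[0,0,0],0,0],[[0,0,0],0,0]]}}

```text
time_s: 2.42
position: [0.5148, 0.1081, 0.1835]
eef_rot: [3.141, -0.0, 1.249]
ft_force: [0.7, 1.4, 0.2]
width: 0.0004
```

Run:
```python
from h import *
s=bot.get_state();print(s["time_s"],s["position"],s["eef_rot"],s["ft_force"],s["width"])
p=bot.camera_params("wrist");im=bot.capture("wrist");cv2.imwrite("pics/w1.png",im)
H=dict(wide_key_top=.0445,ball_key_top=.0585,slim_key_top=.0635,wide_key_base=0,ball_key_base=0)
for n,z in H.items():
    for r in bot.landmark_of(n,"wrist")[:2]:
        print(n,round(r["confidence"],2),np.round(r["position"],1),np.round(ray("wrist",r["position"],z,p),4))
```

```text
2.4167 [0.51475975 0.1081305  0.18347477] [ 3.14126385e+00 -3.96874145e-04  1.24858079e+00] [0.74706784 1.35090651 0.15692783] 0.0003912316931780007
wide_key_top 0.75 [ 77.1 368.9] [0.4302 0.1896 0.0445]
ball_key_top 0.92 [126. 256.] [0.4392 0.0654 0.0585]
slim_key_top 0.96 [ 12.8 488.8] [0.4127 0.3055 0.0635]
slim_key_top 0.34 [112.1 384.3] [0.467  0.192  0.0635]
wide_key_base 0.88 [110.4 386.8] [0.4708 0.207  0.    ]
ball_key_base 0.75 [140.4 292.6] [0.4685 0.0892 0.    ]
```

View pics/w1.png

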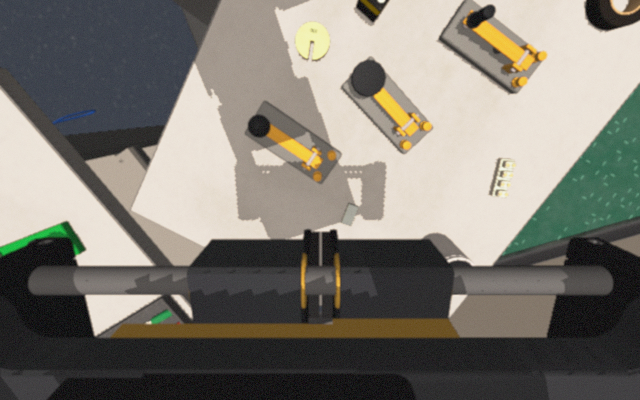

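The wrist view shows the ball knob at (259,126), the disc at (368,77) and the slim post at about (484,15). I'll triangulate using the mask centroids.

Run:
```python
from h import *
s=bot.get_state()
P={c:bot.camera_params(c) for c in("wrist","top","scene")}
bot.capture("top");im=bot.capture("wrist")
for n in("wide_key_top","ball_key_top"):
    o=[]
    for c in P:
        r=[x for x in bot.landmark_of(n,c)]
        r=[x for x in r if np.hypot(*(ray(c,x["position"],.05,P[c])[:2]-[.437,.13]))<.09]
        if r: o.append((P[c],r[0]["position"])); print(n,c,np.round(ray(c,r[0]["position"],.0445 if n[0]=='w' else .0585,P[c]),4))
    print("tri all",np.round(tri(o),4),"w+top",np.round(tri(o[:2]),4))
# dark blobs in wrist image
g=cv2.cvtColor(im,cv2.COLOR_BGR2GRAY); hsv=cv2.cvtColor(im,cv2.COLOR_BGR2HSV)
m=((g<45)).astype(np.uint8)
n,l,st,ce=cv2.connectedComponentsWithStats(m)
for i in range(1,n):
    if 150<st[i,4]<3000 and st[i,1]<200: print(st[i],ce[i])
print("disc",ray("wrist",[77,368],.0445,P["wrist"]),"ballc",ray("wrist",[125.5,259],.0465,P["wrist"]))
for c,z in(((.4302,.1896),.0445),((.4392,.0654),.0585)): print(proj(P["wrist"],np.array([*c,z])))
```

```text
wide_key_top wrist [0.4315 0.1901 0.0445]
wide_key_top scene [0.4286 0.195  0.0445]
tri all [0.4297 0.1921 0.0448] w+top [0.4297 0.1921 0.0448]
ball_key_top wrist [0.4374 0.0623 0.0585]
ball_key_top top [0.4363 0.0676 0.0585]
ball_key_top scene [0.4372 0.0658 0.0585]
tri all [0.4367 0.0651 0.0596] w+top [0.4365 0.0678 0.0817]
[585   0  55  34 947] [604.19957761  17.70221753]
[466  13  22  18 203] [475.          21.99014778]
[248 118  20  21 336] [257.4047619  127.87202381]
[  65  127   96   35 1131] [113.15473033 142.44827586]
disc [0.42745055 0.19081214 0.0445    ] ballc [0.43787107 0.06817061 0.0465    ]
[367.58777451  80.12524455]
[254.71849593 128.25476212]
```

Disc at about (0.429, 0.191) with height 0.0448 (text says 0.0445). Ball at about (0.437, 0.067) with height 0.0596 (text says 0.0585). Now going over the disc.

Call:
{"op": "arm_command", "data": {"targets": [[[0.32,-0.67,0],0,0],[[0.32,-0.67,0],0,0],[[0.32,-0.67,0],0,0],[[0.33,-0.68,0],0,0],[[0,0,0.6],0,0],[[0,0,0.6],0,0],[[0,0,0.6],0,0],[[0,0,0.6],0,0],[[0,0,0.6],0,0],[[0,0,0],0,0]]}}

```text
time_s: 3.95
position: [0.4249, 0.1916, 0.0602]
eef_rot: [-3.135, 0.004, 1.252]
ft_force: [-0.2, -0.1, 0.2]
width: 0.0001
```

Run:
```python
from h import *
s=bot.get_state();print(s["time_s"],s["position"],s["eef_rot"],s["ft_force"],s["width"])
cv2.imwrite("pics/w2.png",bot.capture("wrist"))
a=bot.capture("scene")[170:270,230:390]
b=bot.capture("top")[170:290,220:380]
cv2.imwrite("pics/s2.png",np.vstack([cv2.resize(a,(560,350)),cv2.resize(b,(560,420))])[:,:][:600] if 0 else np.hstack([cv2.resize(a,(400,250)),cv2.resize(b,(333,250))]))
```

```text
3.95 [0.42486188 0.19156296 0.06018028] [-3.13457766  0.00385099  1.25180904] [-0.24014043 -0.13544416  0.17822024] 0.00013537435214785526
```

View pics/w2.png

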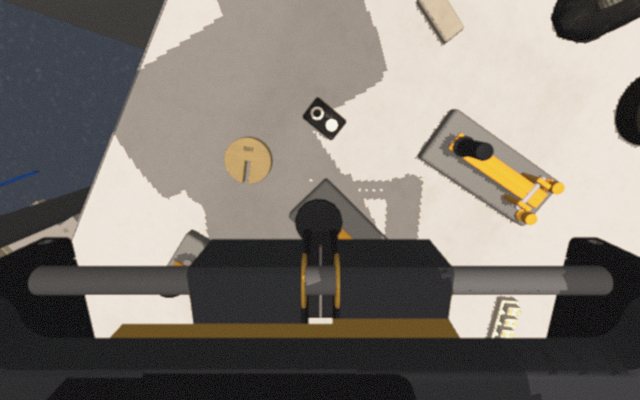

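View pics/s2.png

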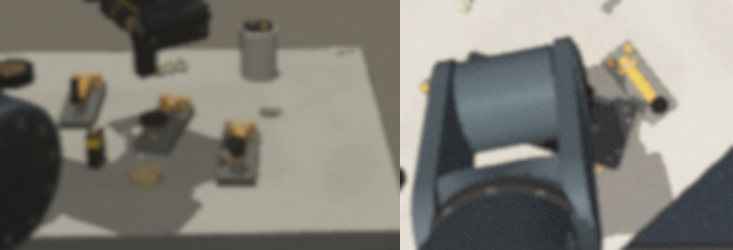

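Run:
```python
from h import *
s=bot.get_state();print(s["time_s"],s["position"],s["eef_rot"],s["ft_force"])
p=bot.camera_params("wrist");im=bot.capture("wrist")
print("tcp px",proj(p,s["position"]),"disc ctr px rc(219,319):",ray("wrist",[219,319],.0445,p))
for x in [(.429,.191),(.427,.191),(.4297,.1921)]: print(x,proj(p,np.array([*x,.0445])))
for r in bot.landmark_of("wide_key_top","wrist"): print(r["confidence"],r["position"],ray("wrist",r["position"],.0445,p))
cv2.imwrite("pics/w3.png",cv2.resize(im[170:330,240:400],None,fx=3.5,fy=3.5,interpolation=cv2.INTER_CUBIC))
```

```text
4.1 [0.42834396 0.19226886 0.06400914] [ 3.14104073e+00 -3.10231487e-04  1.25193264e+00] [-0.10318858  0.14773417 -0.35779751]
tcp px [318.7975918  222.98473448] disc ctr px rc(219,319): [0.43232284 0.19102025 0.0445    ]
(0.429, 0.191) [317.57358317 215.02027239]
(0.427, 0.191) [316.72543459 212.6056957 ]
(0.4297, 0.1921) [319.26881304 215.42617349]
0.86 [220.3, 316.5] [0.43271724 0.18891602 0.0445    ]
```

View pics/w3.png

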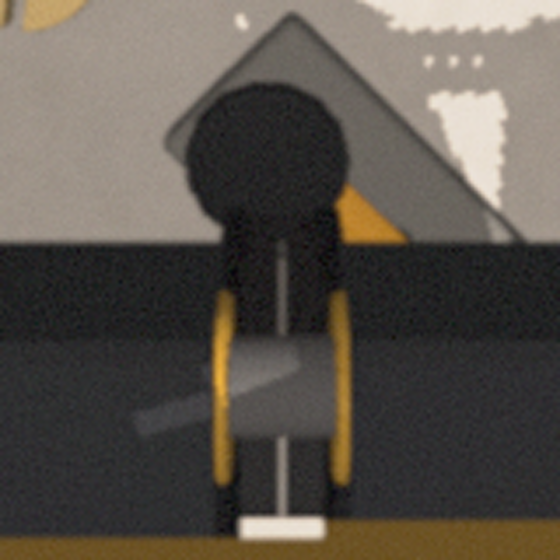

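Disc centre is about 2 mm from the TCP axis, so I'll press gently in small steps.

Call:
{"op": "arm_command", "data": {"targets": [[[0,0,0.2],0,0],[[0,0,0.2],0,0],[[0,0,0.1],0,0],[[0,0,0.05],0,0],[[0,0,0.05],0,0],[[0,0,0.03],0,0],[[0,0,0],0,0],[[0,0,0],0,0]]}}

```text
time_s: 4.87
position: [0.4278, 0.1922, 0.0382]
eef_rot: [-3.142, 0.0, 1.252]
ft_force: [0.3, 0.1, -0.5]
width: 0.0005
```

The force stays near zero at z = 0.038, where I expected contact. I'll look before going lower.

Run:
```python
from h import *
for i in range(3):
    a=bot.capture("scene")
    s=bot.get_state();print(s["time_s"],s["position"],s["ft_force"],s["joint_torque"])
im=bot.capture("wrist")
a=cv2.resize(a[170:270,250:350],(400,400),interpolation=cv2.INTER_CUBIC);b=cv2.resize(im[170:270,270:370],(400,400),interpolation=cv2.INTER_CUBIC)
cv2.imwrite("pics/c4.png",np.hstack([a,b]))
```

```text
4.9167 [0.42788168 0.19222051 0.0383101 ] [ 0.57350276 -0.1347718   0.51987048] [-6.49408597e-03 -3.57803786e+01 -7.43701100e+00  2.33241539e-03
  8.69343197e-02 -2.68480295e-05]
4.9667 [0.42789426 0.19223167 0.03835687] [0.40562987 0.94925604 0.35805856] [-4.17994641e-03 -3.58031344e+01 -7.45049313e+00  2.41562673e-03
  8.61568423e-02 -1.77051402e-05]
5.0167 [0.4279247  0.19224143 0.03839713] [-1.11332448 -1.19287852 -0.05163307] [-3.34108685e-03 -3.58247602e+01 -7.46079192e+00  2.48847246e-03
  8.51820339e-02 -2.50623953e-05]
```

View pics/c4.png

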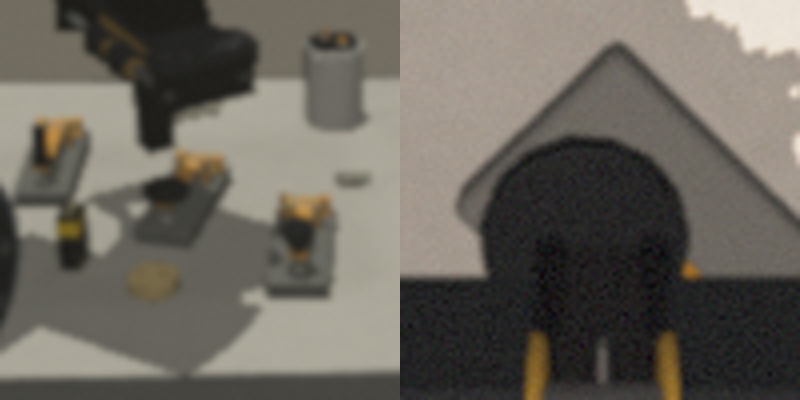

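Run:
```python
from h import *
im=bot.capture("scene"); s=bot.get_state(); p=bot.camera_params("scene")
print("tcp",proj(p,s["position"]))
for z in(0,.0355,.0445): print(z,proj(p,np.array([.4285,.191,z])))
pw=bot.camera_params("wrist"); print("tcp w",proj(pw,s["position"]), proj(pw,np.array([.4285,.191,.0445])))
cv2.imwrite("pics/s5.png",cv2.resize(im[180:260,250:350],(800,640)[:2],interpolation=cv2.INTER_CUBIC)[:600])
```

```text
tcp [289.98408299 216.77307066]
0 [291.05455251 227.84560737]
0.0355 [290.4722284  217.65475796]
0.0445 [290.3222106  215.02940068]
tcp w [318.79746156 222.96810827] [317.32148248 227.61055439]
```

View pics/s5.png

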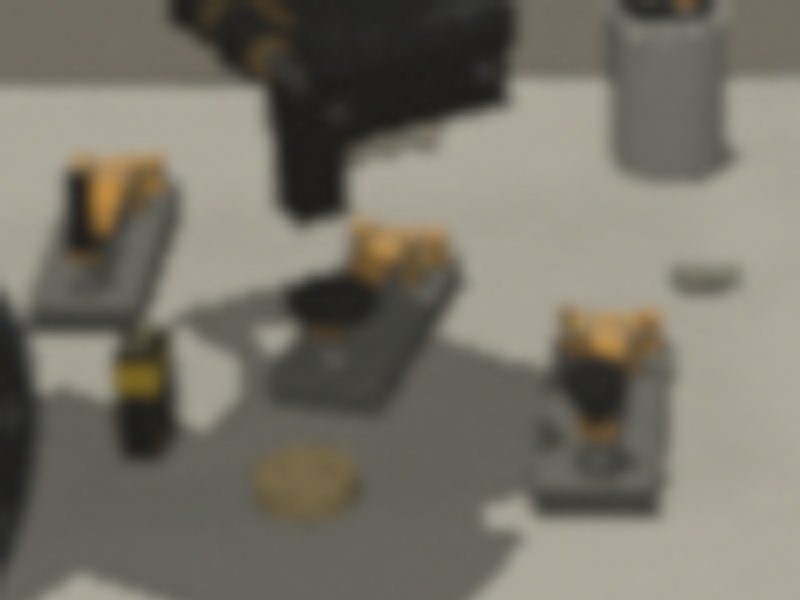

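The scene picture shows the real fingertip at about (288,207), but the reported TCP projects to (290,217). The disc is still up, and there is no force. So the visible tips end about 30–35 mm short of the reported TCP. The open-jaw wrist view gives the same result: 155 px for 87 mm puts the tips about 35 mm nearer than the TCP depth. I'll trust force and pictures rather than the number, go lower in stages, and check.

Call:
{"op": "arm_command", "data": {"targets": [[[0,0,0.1],0,0],[[0,0,0.1],0,0],[[0,0,0.1],0,0],[[0,0,0.1],0,0],[[0,0,0],0,0]]}}

```text
time_s: 5.53
position: [0.4271, 0.192, 0.0213]
eef_rot: [-3.14, 0.001, 1.252]
ft_force: [0.1, -0.2, 0.0]
width: 0.0005
```

Run:
```python
from h import *
im=bot.capture("scene"); w=bot.capture("wrist");s=bot.get_state(); p=bot.camera_params("scene")
print(s["time_s"],s["position"],s["ft_force"],"tcp",proj(p,s["position"]))
cv2.imwrite("pics/s6.png",np.hstack([cv2.resize(im[180:260,260:340],(400,400),interpolation=cv2.INTER_CUBIC),cv2.resize(w[170:270,270:370],(400,400),interpolation=cv2.INTER_CUBIC)]))
```

```text
5.6333 [0.42747003 0.19213802 0.02186911] [ 0.15742545 -0.28263816  0.38502319] tcp [290.188097   221.61041193]
```

View pics/s6.png

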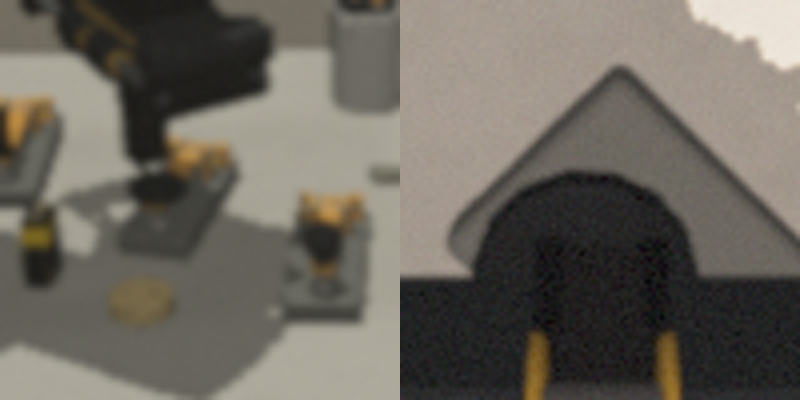

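The gap is now roughly 8–10 mm, with still no force. I'll creep on and nudge 2.5 mm toward the disc centre.

Call:
{"op": "arm_command", "data": {"targets": [[[-0.06,0,0.05],0,0],[[0,0,0.05],0,0],[[0,0,0.05],0,0],[[0,0,0],0,0]]}}

```text
time_s: 5.97
position: [0.4268, 0.1898, 0.0159]
eef_rot: [-3.141, 0.0, 1.252]
ft_force: [0.7, 0.9, -0.5]
width: 0.0006
```

Call:
{"op": "arm_command", "data": {"targets": [[[0,0,0.05],0,0],[[0,0,0],0,0]]}}

```text
time_s: 6.13
position: [0.4269, 0.1899, 0.0141]
eef_rot: [-3.141, 0.0, 1.252]
ft_force: [0.3, -0.4, -1.0]
width: 0.0005
```

Call:
{"op": "arm_command", "data": {"targets": [[[0,0,0.05],0,0],[[0,0,0],0,0]]}}

```text
time_s: 6.3
position: [0.4269, 0.1899, 0.012]
eef_rot: [-3.141, 0.0, 1.252]
ft_force: [1.4, 0.1, -0.1]
width: 0.0006
```

Call:
{"op": "arm_command", "data": {"targets": [[[0,0,0.05],0,0],[[0,0,0],0,0]]}}

```text
time_s: 6.47
position: [0.4269, 0.1899, 0.01]
eef_rot: [-3.141, 0.0, 1.252]
ft_force: [1.2, -0.1, 0.4]
width: 0.0002
```

```bash
cat > look.py <<'E'
import sys
from h import *
w=bot.capture("wrist");F=[]
for i in range(4):
    im=bot.capture("scene");s=bot.get_state();F.append(s["ft_force"])
print(s["time_s"],s["position"],"F",np.mean(F,0))
c=int(sys.argv[2]) if len(sys.argv)>2 else 260
cv2.imwrite(sys.argv[1],np.hstack([cv2.resize(im[180:260,c:c+80],(400,400),interpolation=cv2.INTER_CUBIC),cv2.resize(w[170:270,270:370],(400,400),interpolation=cv2.INTER_CUBIC)]))
E
python3 look.py pics/s7.png
```

```text
6.7167 [0.42702981 0.18993612 0.0102889 ] F [-0.03561478  0.03459752 -0.01932142]
```

View pics/s7.png

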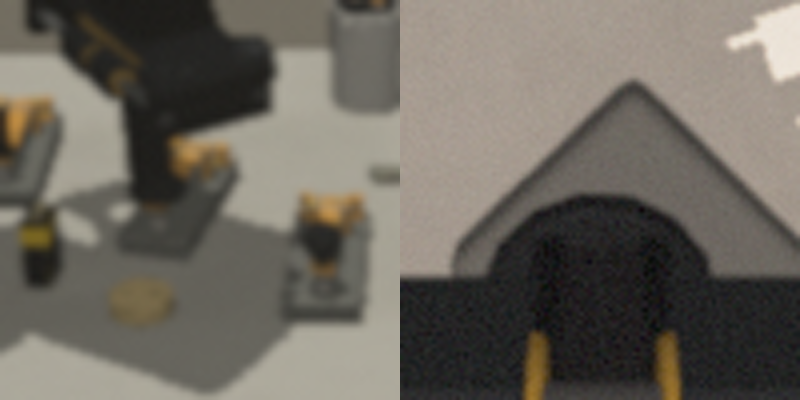

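The fingertip is about at the disc now, still with no force. I'll continue in 2 mm steps.

Call:
{"op": "arm_command", "data": {"targets": [[[0,0,0.05],0,0],[[0,0,0],0,0]]}}

```text
time_s: 6.88
position: [0.4269, 0.1899, 0.0081]
eef_rot: [-3.141, 0.0, 1.252]
ft_force: [0.1, 0.5, -0.0]
width: 0.0006
```

Call:
{"op": "arm_command", "data": {"targets": [[[0,0,0.05],0,0],[[0,0,0],0,0]]}}

```text
time_s: 7.05
position: [0.4269, 0.1899, 0.006]
eef_rot: [-3.141, 0.0, 1.252]
ft_force: [0.4, -0.3, -0.0]
width: 0.0004
```

```bash
python3 look.py pics/s8.png
```

```text
7.3 [0.42700933 0.18992089 0.00624767] F [0.00552835 0.23794708 0.24613204]
```

View pics/s8.png

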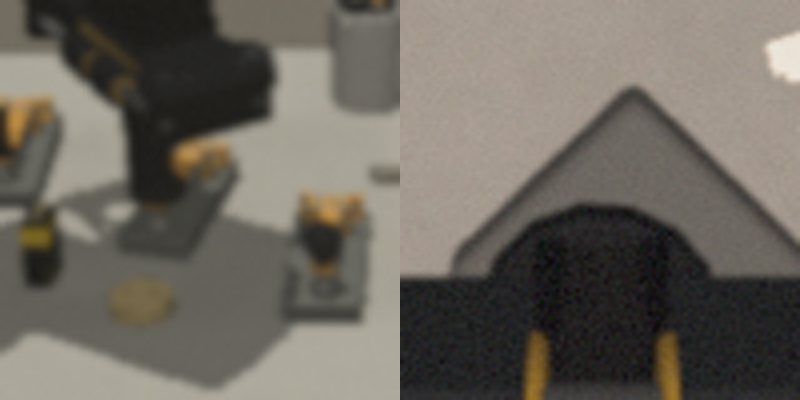

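Call:
{"op": "arm_command", "data": {"targets": [[[0,0,0.05],0,0],[[0,0,0],0,0],[[0,0,0],0,0]]}}

```text
time_s: 7.55
position: [0.4269, 0.1898, 0.0043]
eef_rot: [-3.141, 0.0, 1.252]
ft_force: [-0.6, -1.6, 2.5]
width: 0.0003
```

Call:
{"op": "arm_command", "data": {"targets": [[[0,0,0.05],0,0],[[0,0,0],0,0],[[0,0,0],0,0]]}}

```text
time_s: 7.8
position: [0.4265, 0.1897, 0.0022]
eef_rot: [-3.141, 0.001, 1.252]
ft_force: [-1.8, -2.2, 3.3]
width: 0.0003
```

```bash
python3 look.py pics/s9.png
```

```text
8.05 [0.42656641 0.18976536 0.00224429] F [-1.40941083 -1.556974    3.44547648]
```

View pics/s9.png

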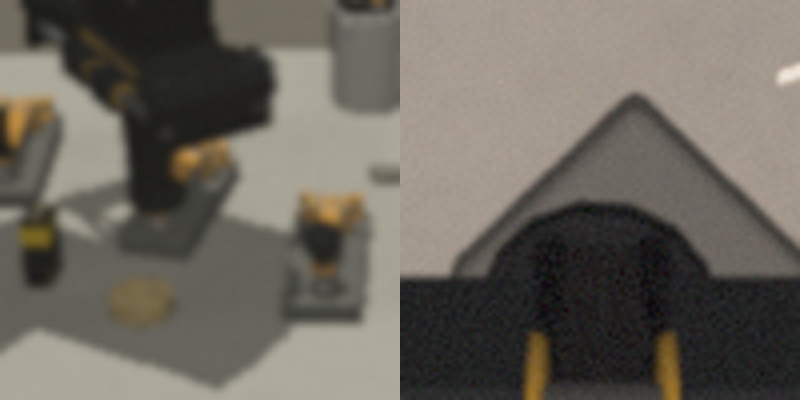

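Contact made at about z ≈ 0.006, with 3.4 N now. So the tip offset is about 38 mm. Continuing to the stop.

Call:
{"op": "arm_command", "data": {"targets": [[[0,0,0.05],0,0],[[0,0,0],0,0],[[0,0,0],0,0]]}}

```text
time_s: 8.3
position: [0.4265, 0.1898, 0.0001]
eef_rot: [-3.141, 0.0, 1.252]
ft_force: [-2.9, -2.6, 3.4]
width: 0.0005
```

Call:
{"op": "arm_command", "data": {"targets": [[[0,0,0.05],0,0],[[0,0,0],0,0],[[0,0,0],0,0]]}}

```text
time_s: 8.55
position: [0.4263, 0.1897, -0.0018]
eef_rot: [-3.14, 0.001, 1.252]
ft_force: [-2.9, -2.1, 5.0]
width: 0.0005
```

```bash
python3 look.py pics/s10.png
```

```text
8.8 [ 0.42632757  0.18973281 -0.00174443] F [-2.31403193 -2.44557165  5.49709074]
```

View pics/s10.png

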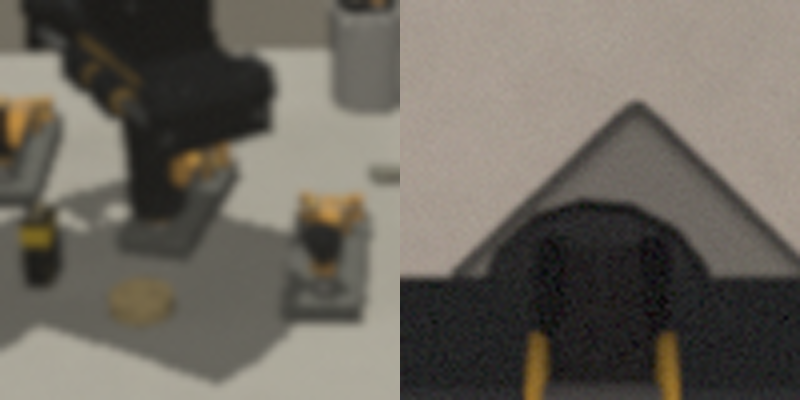

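At 5.5 N it should be essentially on the stop. I'll add 1 mm and hold about a second.

Call:
{"op": "arm_command", "data": {"targets": [[[0,0,0.02],0,0],[[0,0,0],0,0],[[0,0,0],0,0],[[0,0,0],0,0],[[0,0,0],0,0],[[0,0,0],0,0],[[0,0,0],0,0],[[0,0,0],0,0],[[0,0,0],0,0],[[0,0,0],0,0]]}}

```text
time_s: 9.63
position: [0.4263, 0.1897, -0.0025]
eef_rot: [-3.14, 0.001, 1.252]
ft_force: [-2.8, -1.6, 6.0]
width: 0.0003
```

```bash
python3 look.py pics/s11.png
```

```text
9.8833 [ 0.42625521  0.18969889 -0.00250001] F [-2.87626719 -2.56765542  6.26603769]
```

View pics/s11.png

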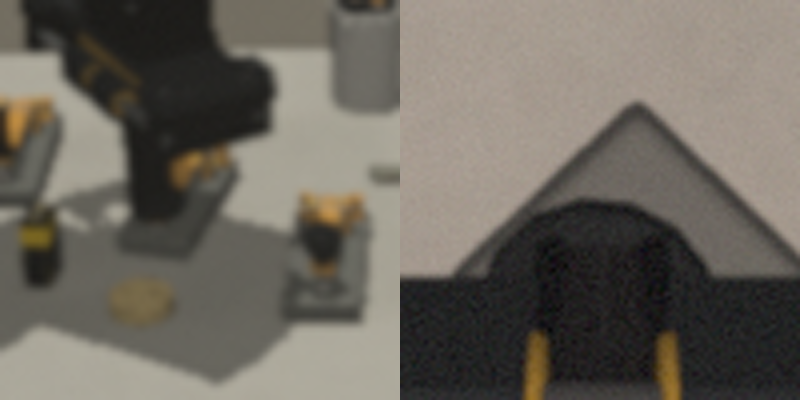

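Over 5 N was held for more than a second, so the disc is on its stop. Now I release it and go over the ball at a safe height.

Call:
{"op": "arm_command", "data": {"targets": [[[0,0,-0.1],0,0],[[0,0,-0.15],0,0],[[0,0,-0.3],0,0],[[0,0,-0.5],0,0],[[0,0,-0.55],0,0],[[-0.71,0.3,0],0,0],[[-0.71,0.3,0],0,0],[[-0.71,0.31,0],0,0],[[-0.71,0.31,0],0,0],[[0,0,0],0,0]]}}

```text
time_s: 10.72
position: [0.441, 0.0627, 0.062]
eef_rot: [3.136, -0.0, 1.247]
ft_force: [0.4, 0.5, 1.2]
width: 0.0006
```

Run:
```python
from h import *
a=bot.capture("scene");bot.capture("scene");s=bot.get_state();p=bot.camera_params("wrist");w=bot.capture("wrist")
print(s["time_s"],s["position"],s["eef_rot"],s["ft_force"])
tip=s["position"]+[0,0,.038]; ps=bot.camera_params("scene")
print("tip px scene",proj(ps,tip),"wrist",proj(p,tip),"ball top",proj(ps,np.array([.4375,.067,.0585])),proj(p,np.array([.4375,.067,.0585])))
for n,z in(("ball_key_top",.0585),("wide_key_top",.0445)):
  for c,q in(("wrist",p),("scene",ps)):
    for r in bot.landmark_of(n,c)[:2]: print(n,c,r["confidence"],np.round(r["position"],1),np.round(ray(c,r["position"],z,q),4))
cv2.imwrite("pics/w12.png",w)
cv2.imwrite("pics/s12.png",cv2.resize(a[180:260,260:360],(750,600),interpolation=cv2.INTER_CUBIC))
```

```text
10.8167 [0.4391244  0.06580042 0.06178732] [ 3.13952120e+00 -8.79449353e-04  1.24863644e+00] [-0.4189965   0.28925871 -0.28587988]
tip px scene [324.05625261 210.02657329] wrist [318.54739381 246.68845622] ball top [323.55318329 223.01928097] [319.71581449 218.66057592]
ball_key_top wrist 0.88 [220.9 321. ] [0.4393 0.0673 0.0585]
ball_key_top scene 0.53 [226.4 324.4] [0.4248 0.0529 0.0585]
ball_key_top scene 0.48 [234.3 323. ] [0.3908 0.0285 0.0585]
wide_key_top wrist 0.78 [150.5 483. ] [0.4305 0.1892 0.0445]
wide_key_top scene 0.49 [258.2 429.4] [ 0.4913 -0.2357  0.0445]
wide_key_top scene 0.46 [219.2 293.4] [0.4163 0.166  0.0445]
```

View pics/w12.png

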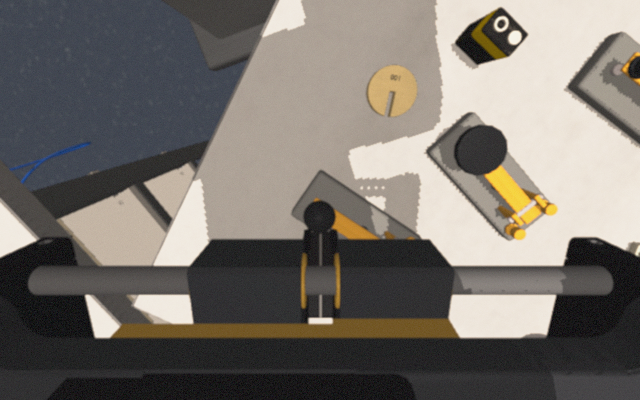

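View pics/s12.png

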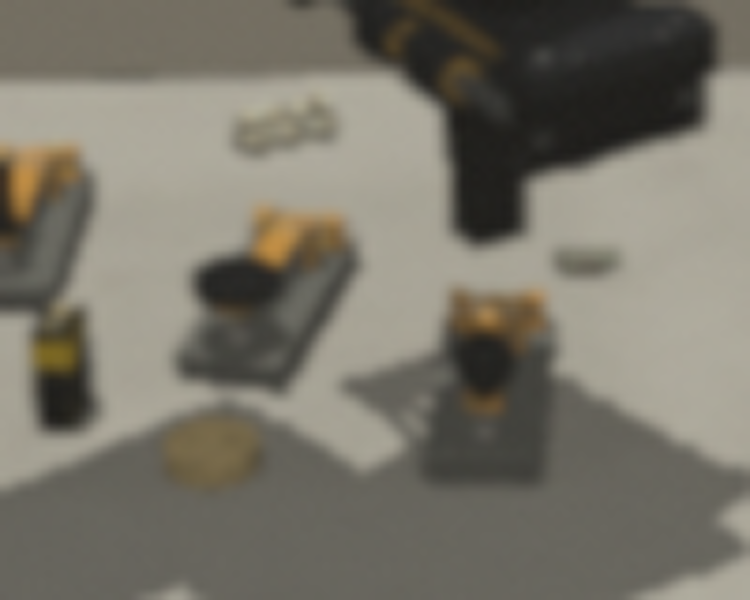

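The disc key is up and in place: the network still puts its top at (0.4305, 0.189). The tip is over the ball to within about 2 mm. I expect contact at a reported z of about 0.020.

Call:
{"op": "arm_command", "data": {"targets": [[[0,0,0.3],0,0],[[0,0,0.3],0,0],[[0,0,0.2],0,0],[[0,0,0.1],0,0],[[0,0,0.05],0,0],[[0,0,0.05],0,0],[[0,0,0],0,0],[[0,0,0],0,0]]}}

```text
time_s: 11.73
position: [0.4379, 0.0668, 0.0216]
eef_rot: [3.141, -0.0, 1.252]
ft_force: [-0.2, -0.7, 1.0]
width: 0.0004
```

Call:
{"op": "arm_command", "data": {"targets": [[[0,0,0.05],0,0],[[0,0,0],0,0],[[0,0,0],0,0]]}}

```text
time_s: 11.98
position: [0.4381, 0.0667, 0.0197]
eef_rot: [3.141, -0.0, 1.252]
ft_force: [-0.2, 0.3, -0.4]
width: 0.0008
```

```bash
python3 look.py pics/s13.png 290
```

```text
12.2333 [0.43814386 0.06667551 0.01960914] F [0.49143087 0.27970032 1.20350943]
```

View pics/s13.png

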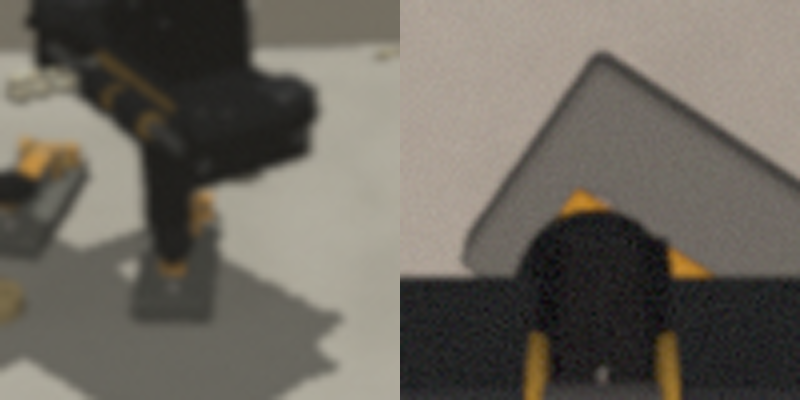

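Just touching at about 1.2 N, and the ball is centred under the fingers. I'll press down in 2 mm steps.

Call:
{"op": "arm_command", "data": {"targets": [[[0,0,0.05],0,0],[[0,0,0],0,0],[[0,0,0.05],0,0],[[0,0,0],0,0],[[0,0,0],0,0]]}}

```text
time_s: 12.65
position: [0.4372, 0.0666, 0.0153]
eef_rot: [-3.141, 0.001, 1.252]
ft_force: [-1.4, -1.8, 3.8]
width: 0.0003
```

Call:
{"op": "arm_command", "data": {"targets": [[[0,0,0.05],0,0],[[0,0,0],0,0],[[0,0,0.03],0,0],[[0,0,0],0,0],[[0,0,0],0,0]]}}

```text
time_s: 13.07
position: [0.4369, 0.0667, 0.0122]
eef_rot: [-3.14, 0.0, 1.252]
ft_force: [-2.1, -3.3, 6.0]
width: 0.0008
```

```bash
python3 look.py pics/s14.png 290
```

```text
13.3167 [0.43691214 0.06676928 0.01225248] F [-2.80402596 -3.36727866  4.91880854]
```

Call:
{"op": "arm_command", "data": {"targets": [[[0,0,0.03],0,0],[[0,0,0],0,0],[[0,0,0],0,0],[[0,0,0],0,0],[[0,0,0],0,0],[[0,0,0],0,0],[[0,0,0],0,0],[[0,0,0],0,0],[[0,0,0],0,0],[[0,0,0],0,0]]}}

```text
time_s: 14.15
position: [0.4368, 0.0668, 0.0111]
eef_rot: [-3.14, 0.0, 1.252]
ft_force: [-3.0, -3.5, 5.1]
width: 0.0002
```

```bash
python3 look.py pics/s15.png 290
```

```text
14.4 [0.43683032 0.06679576 0.01108117] F [-2.35382264 -3.28095189  5.24766854]
```

View pics/s15.png

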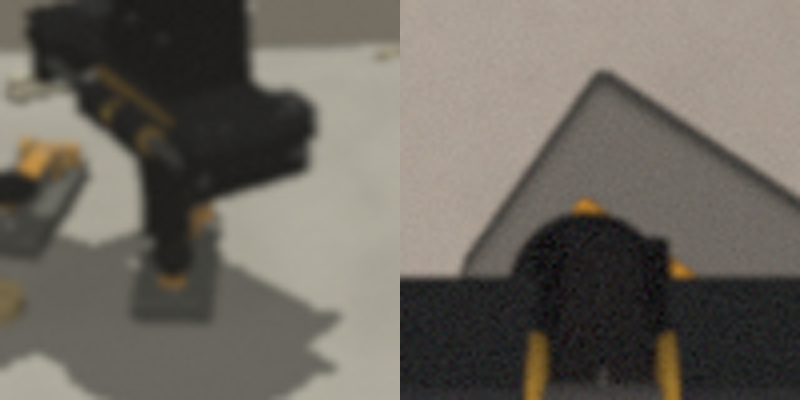

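About 9 mm of travel at 5.2 N. I'll add another 1 mm to make sure of the stop and hold.

Call:
{"op": "arm_command", "data": {"targets": [[[0,0,0.03],0,0],[[0,0,0],0,0],[[0,0,0],0,0],[[0,0,0],0,0],[[0,0,0],0,0],[[0,0,0],0,0],[[0,0,0],0,0],[[0,0,0],0,0],[[0,0,0],0,0],[[0,0,0],0,0]]}}

```text
time_s: 15.23
position: [0.4367, 0.0668, 0.01]
eef_rot: [-3.14, 0.0, 1.252]
ft_force: [-3.0, -3.0, 6.0]
width: 0.0004
```

```bash
python3 look.py pics/s16.png 290
```

```text
15.4833 [0.43671113 0.06678264 0.00995924] F [-3.00471801 -2.9297966   6.92740883]
```

6.9 N, so it is firmly on the stop. Releasing and lifting clear.

Call:
{"op": "arm_command", "data": {"targets": [[[0,0,-0.1],0,0],[[0,0,-0.2],0,0],[[0,0,-0.4],0,0],[[0,0,-0.6],0,0],[[0,0,-0.8],0,0],[[0,0,-0.8],0,0],[[0,0,-0.8],0,0],[[0,0,-0.6],0,0],[[0,0,0],0,0]]}}

```text
time_s: 16.23
position: [0.4419, 0.0668, 0.187]
eef_rot: [3.13, -0.003, 1.252]
ft_force: [0.8, 0.1, 0.3]
width: 0.0007
```

Call:
{"op": "arm_command", "data": {"targets": [[[0.4,0.4,0],0,0],[[0.4,0.6,0],0,0],[[0.4,0.4,0],0,0],[[0,0.4,0],0,0],[[0,0,0],0,0],[[0,0,0],0,0],[[0,0,0],0,0]]}}

```text
time_s: 16.82
position: [0.5193, 0.0899, 0.1811]
eef_rot: [-3.139, 0.001, 1.252]
ft_force: [-0.4, 0.1, 0.6]
width: 0.0006
```

Run:
```python
from h import *
s=bot.get_state();p=bot.camera_params("wrist");w=bot.capture("wrist");sc=bot.capture("scene");t=bot.capture("top")
print(s["time_s"],s["position"],s["ft_force"])
H=dict(wide_key_top=.0445,ball_key_top=.0585,slim_key_top=.0635,wide_key_base=0,ball_key_base=0)
for n,z in H.items():
    for r in bot.landmark_of(n,"wrist")[:1]: print(n,r["confidence"],np.round(r["position"],1),np.round(ray("wrist",r["position"],z,p),4))
cv2.imwrite("pics/w17.png",w)
cv2.imwrite("pics/s17.png",np.vstack([np.hstack([cv2.resize(cv2.imread("pics/scene0.png")[170:270,230:390],(400,250)),cv2.resize(sc[170:270,230:390],(400,250))]),np.hstack([cv2.resize(cv2.imread("pics/top0.png")[110:310,120:380],(400,308)),cv2.resize(t[110:310,120:380],(400,308))])]))
```

```text
16.8167 [0.51931448 0.08993037 0.18113036] [-0.44722798  0.05065929  0.56164495]
wide_key_top 0.66 [248.1  49.9] [ 0.4981 -0.2377  0.0445]
ball_key_top 0.95 [116.4 272.6] [0.44   0.0667 0.0585]
wide_key_base 0.93 [243.2  51.6] [ 0.4991 -0.2781  0.    ]
ball_key_base 0.97 [132.5 306.6] [0.4688 0.0902 0.    ]
```

View pics/w17.png

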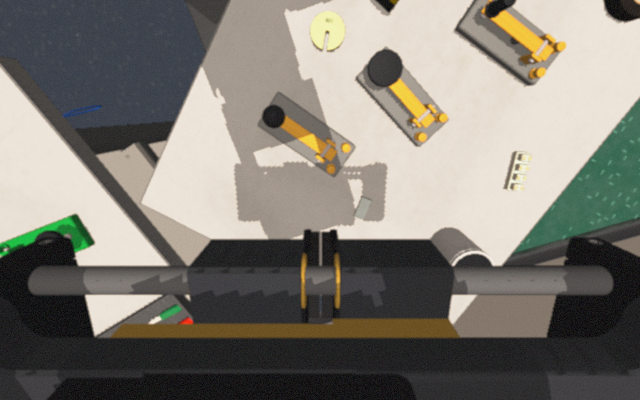

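View pics/s17.png

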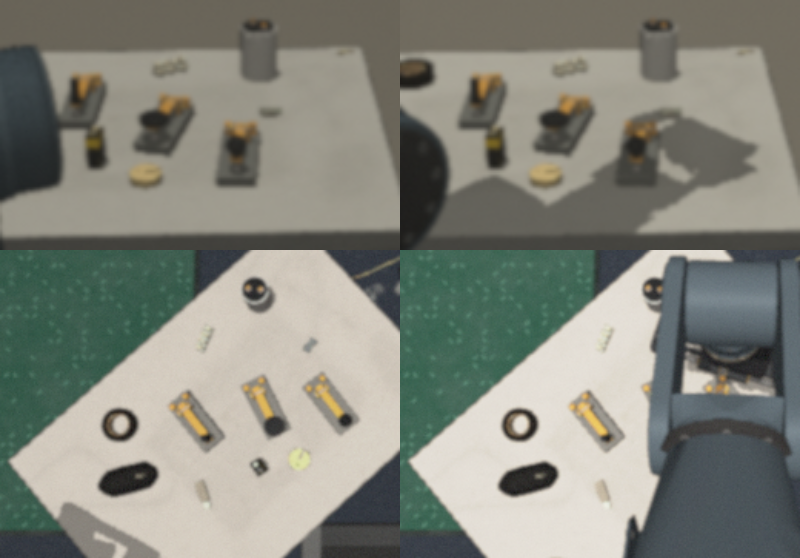

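Everything is where it was: the keys are up and in place in both the scene and wrist pictures, and the ball top reads (0.440, 0.067) as before. Handing in.

```bash
python3 -c "
from station import bot
print(bot.job_done(), bot.get_state()['time_s'])"
```

```text
the job is handed in; nothing more can be done
the job is handed in; nothing more can be done
```

I pressed the disc key to its stop, held it for more than a second and let it come up, then did the same with the ball key, and handed the job in. The arm's clock read 16.8 s at the last check before that, against the 46 s limit. No verdict is reported.

**Presses:** The disc key went down about 8 mm, held at about 6 N. The ball key went down about 9–10 mm, held at 5–7 N. There was 2–3 N of sideways force along each horizontal axis during both holds. I never went near the slim post key.

**Last checks:** The scene and wrist pictures show all three keys up and in place, with the other things in view looking undisturbed. In the top view the arm hid part of the scene. The network put the ball knob's top within 2 mm of where it was. It put the disc knob's top unchanged right after its release, but in the last wrist picture it reported only the green look-alike, so I judged the disc key's final place by eye.

**One disagreement:** The fingertips actually end about 38 mm short of the reported tool point. My first approach therefore stopped above the disc with no contact. I found the real contact height from the scene picture and the force readings.

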